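# Prop open the guard and set the trim knob

### The job

One of the two control boxes on the cart has its knob shut under a hinged steel flip cover. Swing that cover up and all the way back so that it stays open by itself, then turn the knob beneath it clockwise until its white pointer line points at the raised white mark on the box, and let go. Leave the other, uncovered knob as it is.

Things in the scene. Friction and masses are not known exactly. Their poses are not given: they have to be found in the camera images.
- unit: Guarded control box, putty-grey steel, fixed, 195 x 150 mm, top at z = 40 mm. Origin on the cart exactly under the knob's axis; x from pull tab (front) to hinge (back), y left, z up. In this frame, mm: raised white mark 22 x 5 x 3 on the top at (0, 45, 42); hinge line along y at (75, 0, 97), on a block 64 wide; knob grip point (0, 0, 77); tab grip point, cover shut, (-75, 0, 97).
- guard (a joint): Flip cover angle, rad: 0 shut, 1.57 upright, 2.7 on its open stop. Steel plate 120 x 70 mm over the knob, front lip hanging 28 mm, about 0.15 kg, loose hinge: falls shut below 1.5, falls open by itself beyond 1.7. Dark pull tab 16 wide (y), 10 thick, sticks out 45 mm in front of the plate; free air below and beside it; pinch it across its width, 150 mm from the hinge.
- trim (a joint): Angle of the covered knob, rad, clockwise from above: 0 with pointer to the box's -x, 1.571 with pointer to its +y, straight at the white mark. Starts 0.1 to 0.9, travel 0 to 3.14, light friction (0.03 N m), stays where left. Black disc, 52 mm wide, top at z = 52; on it a grip bar 48 long, 14 thick, z 52 to 84 mm; white line on one half of the bar's top is the pointer.
- spare_tip (a point): To be left alone: tip of the pointer, 84 mm above the cart, 24 mm from the axis, of the same kind of knob on the other box (putty grey, 120 x 120 x 40 mm, fixed, no cover). Its x axis points from the pointer tip to that knob's axis.
Things that resemble listed ones, but are neither listed nor needed, are in the scene too. Leave any red look-alike of the unit alone.

How it is judged:
On the way, in this order (a step that is already met when the one before it is completed fails the run):
1. the cover is swung back past upright, nearly to its stop (value of joint guard above 2.4 rad), for 0.2 s.
2. the pointer of the covered knob is at the white mark, cover still open (value of joint guard above 2.2 rad and value of joint trim between 1.35 and 1.79 rad), for 0.2 s.
At the end, for the whole second after the job is handed in: The cover rests open (beyond 2.4 rad), the covered knob is at rest with its pointer at the white mark (1.571 rad, within 0.22 rad, about 12.5 degrees), and the uncovered knob has not been turned (its pointer tip within 8 mm of its start) (value of joint guard above 2.4 rad and value of joint trim between 1.35 and 1.79 rad and velocity of joint trim between -0.05 and 0.05 rad/s); the robot touches nothing.
It fails at once if the uncovered knob is turned (its pointer tip moves more than 8 mm) (distance of spare_tip from where it was at the start of the episode above 0.008 m).
It also fails if it takes over 51 s, if anything falls off the work surface, if the arm or the gripper's body presses on something with over 40 N, if the wrist force passes 120 N, or if a joint passes its speed limit or range.

### The arm

A 6-joint arm with a two-finger parallel gripper is mounted at the origin on the work surface. World frame = base frame: x ahead of the robot, y to its left, z up, the work surface at z = 0. Lengths are in m, angles in rad, forces in N, time in s.
With the tool pointing down it reaches from about 0.3 to 0.875 m from the base axis. Payload 6.4 kg.
Tool frame: the origin (TCP) lies at the very end of the fingers, on their centre line; the grasp point (between the pads) lies 19 mm behind it; z points along the fingers, y is the line along which they close (so a half turn about z gives the same grasp; the last joint's range is limited). The gripper opens to 85 mm and grips with 20 to 120 N. Pads are 22 mm wide; open, the fingers measure 114 mm over their backs; the gripper's body (76 mm by 85 mm) begins 54 mm behind the grasp point. The pads swing forward as they close: fully open they stand 13 mm farther back than shut.
Start: joints at [1.128, 0.181, 1.607, -0, 1.354, -0.206], TCP at [0.135, 0.559, 0.231] pointing down, gripper open.
Joint ranges: [-2.99, 2.99], [-0.89, 2.07], [0.3, 2.58], [-1.14, 4.28], [0, 2.63], [-3.12, 3.12]. Speed limits (rad/s): [2.57, 2.57, 3.01, 3.14, 3.14, 3.14].

### API

Orientations are given as a unit quaternion [w, x, y, z].
In Python, from bench import ctrl, camera, calibration, order, outline_of gives the robot as it stands.
- The arm moves only by the tool move_arm, never from a script. Its argument "series" is a list that holds one entry, the list of rows, each a list of 5 numbers: the opening, from 0 (shut) to 1 (fully open), then the shift along the tool's x, y, z in mm, then the turn about the tool's z in rad. A call has exactly 10 rows; each row is the pose to reach, as a shift and turn from the pose commanded when the call began, along the tool's axes at that moment; what a row does not reach only later rows make up. A row lasts 1/12 s, in which the tool goes at most 41.7 mm and 7.16 degrees, less where a joint would pass 70% of its speed; a pose out of reach is approached as far as the arm can. A call with a gripper value outside its range is refused whole. The fingers move at their own pace and stop on an object; the grip force is fixed at half the most. Time passes only in rows, so rows that repeat a pose let the fingers close, or fill a call up. It gives the time, the measured TCP pose, the force, the opening and the grip force at its end, in the units of the state.
- ctrl.get_obs(): the state, without advancing time (a new reading comes with each control period).
- camera(name): name is "scene" or "top" or "wrist"; returns (picture, depth): 420x560x3 uint8, blue, green, red; 420x560 float32, m along the optical axis (not along the pixel's ray), 0 where there is no reading.
- calibration(name): a dict with "intrinsics" (3x3 intrinsics, pixels), "rvec" (rotation vector, rad) and "tvec" (3), from world to camera coordinates, as OpenCV has them. Camera axes: x right, y down, z forward; pixel columns grow to the right and rows downward; lengths in m; the calibration is good to about 2 mm. A picture is of the moment at which its call begins: read the wrist's pose just before it. calibration takes no time and is no camera call; for the wrist camera it gives the pose at the moment of the call.
- order.hand_in(): hands the job in; it is judged then, once.
Trained networks look in the newest picture that a camera, given by its name, has taken for a name from the list of things; names that differ only in an ending like _2 or _b are one class to them, and where a whole thing is asked for, a point or a joint stands for the part that bears it (a point fixed in the world has none). Each returns a list of dicts, best first, with "conf" (0 to 1); they miss things now and then, are a little off and sometimes report something else, mostly with a low value. They report only what shows in the picture. A call takes as long as a camera call. They do not tell look-alikes from the thing itself.
- outline_of(target, camera): "region" (420x560 bool, what is visible of it) and "bbox" ([centre column, centre row, width, height] in pixels, round what is visible of it).
The state is a dict: "time_s": time; "q": joint angles; "dq": joint speeds; "joint_efforts": joint torques, N m; "eef_pos": TCP position; "eef_rot": TCP orientation; "wrist_force": force on the tool from outside, world axes, zero at the start; "torque": the same for the moment, N m; "opening": opening from 0.0 (shut) to 1.0 (fully open); "grasp_force": force on a finger pad.
Only numpy, scipy, OpenCV 4.12 (cv2) and the standard library are available. Lean on these libraries where they do the work, as an engineer would, in place of code of your own. Each camera call takes 0.05 s, during which the arm holds its last target. There are 200 camera calls.

## Working session

There is one attempt and no reset: what is moved stays moved. The work goes in short steps, Python scripts to look and compute and a tool call to move; the robot and the scene stay as the last step left them, time stands still between calls to the robot, and variables do not carry over. Pictures are saved under pics/ and viewed, at most 10 in all, crops included, and the job is handed in when it is done.

Besides the shell and the picture viewer there is one more tool, called as name(argument=value, ...), one argument or row to a line, values as JSON. move_arm: Moves the arm, as the interface text tells. Its arguments: {"type":"object","properties":{"series":{"type":"array","items":{"type":"array","items":{"type":"array","items":{"type":"number"}}}}},"required":["series"]}

```bash
mkdir -p pics; ls
cat > h.py <<'E'
import numpy as np, cv2
from bench import ctrl, camera, calibration, order, outline_of
def cal(n):
    c=calibration(n); return np.array(c["intrinsics"]),cv2.Rodrigues(np.array(c["rvec"]))[0],np.array(c["tvec"]).ravel()
def cloud(n,depth,c=None):
    K,R,t=c or cal(n); v,u=np.mgrid[:420,:560]
    P=np.stack([(u-K[0,2])/K[0,0]*depth,(v-K[1,2])/K[1,1]*depth,depth],-1)
    return (P-t)@R
E
python3 - <<'E'
from h import *
o=ctrl.get_obs(); print(o["time_s"],o["eef_pos"],o["eef_rot"])
ims=[]
for n in("scene","top"):
    c=cal(n); im,d=camera(n); np.savez(f"{n}.npz",im=im,d=d,P=cloud(n,d,c)); cv2.imwrite(f"pics/{n}1.png",im)
    P=cloud(n,d,c)
    for t in("unit","guard","trim","spare_tip"):
        for r in outline_of(t,n): 
            m=r["region"]&(d>0); print(n,t,round(r["conf"],2),np.round(r["bbox"]),np.round(np.median(P[m],0),3),m.sum())
E
```

```text
pics
0.0 [0.13463242 0.55844953 0.23039461] [-2.75207617e-04  1.18124491e-01  9.92998413e-01 -8.25351435e-04]
scene unit 0.93 [288. 295. 120. 121.] [ 0.568 -0.184  0.039] 7897
scene unit 0.86 [136. 270.  83. 107.] [ 0.284 -0.291  0.039] 6601
scene guard 0.86 [286. 266.  65.  60.] [ 0.542 -0.157  0.099] 1964
scene guard 0.64 [128. 239.  37.  52.] [ 0.248 -0.262  0.099] 1524
scene trim 0.58 [275. 284.  13.  13.] [ 0.528 -0.171  0.05 ] 93
scene trim 0.52 [343. 188.  22.  22.] [0.505 0.173 0.062] 408
scene spare_tip 0.76 [344. 187.  24.  19.] [0.506 0.172 0.061] 388
top unit 0.82 [340. 172. 101. 107.] [ 0.531 -0.147  0.041] 5767
top unit 0.75 [386. 306. 105. 110.] [ 0.249 -0.249  0.041] 6311
top guard 0.72 [345. 171.  53.  73.] [ 0.534 -0.15   0.1  ] 1976
top guard 0.7 [393. 310.  64.  74.] [ 0.241 -0.255  0.101] 2165
top spare_tip 0.89 [189. 185.  23.  22.] [0.496 0.18  0.053] 433
```

View pics/scene1.png

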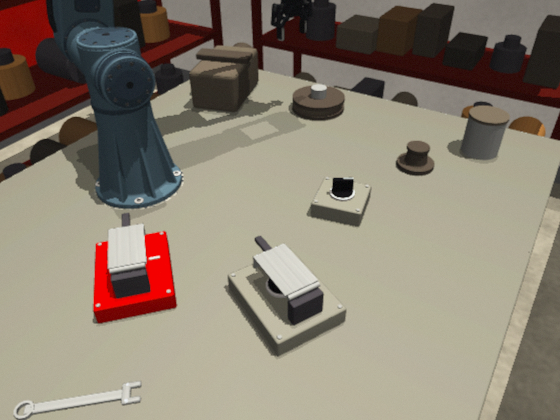

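View pics/top1.png

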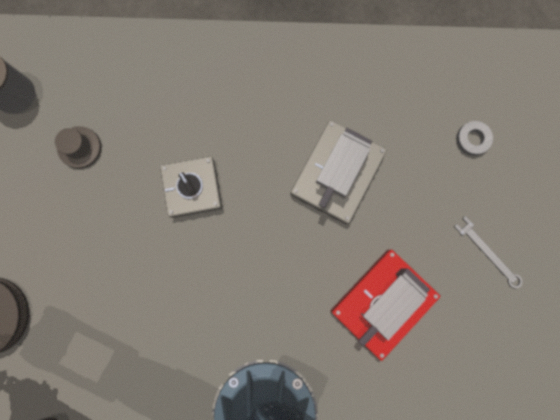

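Candidates: the grey covered box at top (340,172) / scene (288,295), the red look-alike at top (386,306), and the uncovered spare at top (189,185). I choose the grey covered one, then fit its pose and check it in a crop.

Run:
```python
from h import *
for n,(cx,cy) in (("scene",(288,290)),("top",(340,172))):
    z=np.load(n+".npz"); P=z["P"]; im=z["im"]
    v,u=np.mgrid[:420,:560]; near=(abs(u-cx)<75)&(abs(v-cy)<75)&(z["d"]>0)
    sat=cv2.cvtColor(im,cv2.COLOR_BGR2HSV)[...,1]<120
    for nm,lo,hi in(("box",.034,.046),("plate",.085,.125)):
        m=(near&sat&(P[...,2]>lo)&(P[...,2]<hi)).astype(np.uint8)
        k,l,s,_=cv2.connectedComponentsWithStats(m); i=1+np.argmax(s[1:,4]); q=P[l==i]
        r=cv2.minAreaRect((q[:,:2]*1000).astype(np.float32)); print(n,nm,len(q),np.round(r[0],1),np.round(r[1],1),round(r[2],1),np.round(np.median(q[:,2]),4), np.round(cv2.boxPoints(r)).tolist())
z=np.load("scene.npz")["im"][215:365,210:360]; t=np.load("top.npz")["im"][110:235,270:395]
cv2.imwrite("pics/crop1.png",np.hstack([cv2.resize(z,(400,400),interpolation=3),cv2.resize(t,(400,400),interpolation=3)]))
```

```text
scene box 3426 [ 545.1 -157.2] [151.2 196.8] 63.1 0.0384 [[423.0, -180.0], [599.0, -269.0], [667.0, -134.0], [492.0, -45.0]]
scene plate 2431 [ 535.7 -152.3] [ 71.4 182. ] 63.9 0.0992 [[438.0, -144.0], [602.0, -224.0], [633.0, -160.0], [470.0, -80.0]]
top box 3314 [ 541.3 -153.4] [150.  195.3] 63.2 0.0395 [[420.0, -176.0], [595.0, -264.0], [662.0, -131.0], [488.0, -42.0]]
top plate 2172 [ 531.8 -148.7] [ 70.  183.2] 63.1 0.1004 [[434.0, -139.0], [598.0, -221.0], [629.0, -159.0], [466.0, -76.0]]
```

View pics/crop1.png

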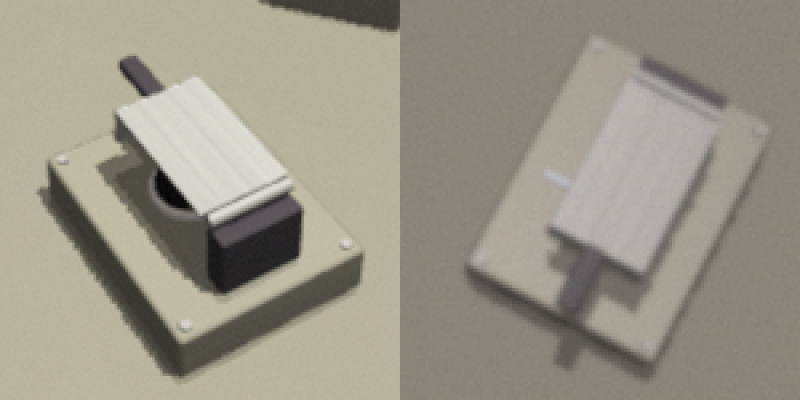

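The crop confirms it: grey box, ribbed steel cover, dark tab (left pane (140,70), right pane (578,285)) and a white mark on the unit's left side (557,180). The pose is about (0.532, -0.150) with x axis at -26.7°. Next I move towards the tab at height.

move_arm(
  series=[
    [[1, -255, -308, 0, 0], [1, -255, -308, 0, 0], [1, -255, -308, 0, 0], [1, -255, -308, 0, 0], [1, -255, -308, 0, 0], [1, -255, -308, 0, 0], [1, -255, -308, 0, 0], [1, -255, -308, 0, 0], [1, -255, -308, 0, 0], [1, -255, -308, 0, 0]],
  ],
)

```text
time_s: 1.33
eef_pos: [0.3116, 0.1969, 0.2317]
eef_rot: [0.001, 0.119, 0.993, -0.0]
wrist_force: [0.7, -0.6, 0.3]
opening: 1.004
grasp_force: 0.0
```

```bash
cat >> h.py <<'E'
from scipy.spatial.transform import Rotation as Ro
O=np.array([.5324,-.1504,0]); YAW=np.radians(-26.7)
def go(ux,uy,z,cw=0):
    """shift in tool axes (mm) and turn to bring TCP to unit-frame (ux,uy,z) mm, tool y = unit y turned clockwise by cw"""
    o=ctrl.get_obs(); w,x,y,zz=o["eef_rot"]; R=Ro.from_quat([x,y,zz,w]).as_matrix()
    U=Ro.from_euler("z",YAW).as_matrix(); g=O+U@np.array([ux,uy,z])/1000
    ang=lambda v:np.arctan2(v[1],v[0]); turn=ang(R[:,1])-(ang(U[:,1])-cw)
    turn=(turn+np.pi/2)%np.pi-np.pi/2
    e=U.T@(o["eef_pos"]-O)*1000
    print("t",round(o["time_s"],2),"tcp unit",np.round(e,1),"q6",round(o["q"][5],2),"open",round(o["opening"],2),"F",np.round(o["wrist_force"],1),"gf",o["grasp_force"],"| shift",np.round(R.T@(g-o["eef_pos"])*1000,1),"turn",round(turn,3))
E
python3 -c "
from h import *
go(-75,0,200)"
```

```text
t 1.33 tcp unit [-353.3  211.1  231.7] q6 -1.09 open 1.0 F [ 0.7 -0.6  0.3] gf 0.0 | shift [-223.4 -268.4   32.2] turn 0.228
```

move_arm(
  series=[
    [[1, -223, -268, 10, 0.228], [1, -223, -268, 10, 0.228], [1, -223, -268, 10, 0.228], [1, -223, -268, 10, 0.228], [1, -223, -268, 10, 0.228], [1, -223, -268, 10, 0.228], [1, -223, -268, 10, 0.228], [1, -223, -268, 10, 0.228], [1, -223, -268, 10, 0.228], [1, -223, -268, 10, 0.228]],
  ],
)

```text
time_s: 2.17
eef_pos: [0.4654, -0.1164, 0.2212]
eef_rot: [0.0, 0.232, 0.973, -0.0]
wrist_force: [-0.2, -0.3, -0.1]
opening: 0.996
grasp_force: 0.0
```

Run:
```python
from h import *
go(-75,0,200)
c=cal("wrist"); im,d=camera("wrist"); P=cloud("wrist",d,c); cv2.imwrite("pics/w1.png",im); np.savez("w1.npz",im=im,d=d,P=P)
U=Ro.from_euler("z",YAW).as_matrix(); Q=(P-O)@U*1000
m=(Q[...,2]>88)&(Q[...,2]<115)&(d>0)&(abs(Q[...,1])<60)&(Q[...,0]<100)&(Q[...,0]>-130)
q=Q[m]; print(m.sum(), q.min(0),q.max(0))
for a in range(-100,60,10):
    s=q[(q[:,0]>=a)&(q[:,0]<a+10)]
    if len(s): print(a,len(s),np.round(np.percentile(s[:,1],[2,98]),1),np.round(np.median(s[:,2]),1))
```

```text
t 2.17 tcp unit [-75.1   0.3 221.2] q6 -1.59 open 1.0 F [-0.2 -0.3 -0.1] gf 0.0 | shift [-0.1 -0.3 21.2] turn -0.003
8071 [-89.40594784 -35.36509426  88.02068643] [ 93.30838156  34.88829763 103.42203583]
-90 173 [-7.   7.1] 100.8
-80 161 [-7.1  7.1] 101.3
-70 157 [-7.2  7.1] 101.1
-60 157 [-7.3  7.2] 101.2
-50 607 [-33.6  33.2] 99.9
-40 645 [-33.1  33. ] 100.4
-30 635 [-33.6  33.2] 100.4
-20 630 [-33.9  33.5] 100.4
-10 599 [-33.3  32.9] 100.4
0 590 [-33.8  33.1] 100.5
10 568 [-34.   33.4] 100.4
20 540 [-33.4  32.6] 100.5
30 541 [-33.8  32.8] 100.4
40 531 [-34.   33.2] 100.5
50 496 [-33.4  33.3] 100.5
```

View pics/w1.png

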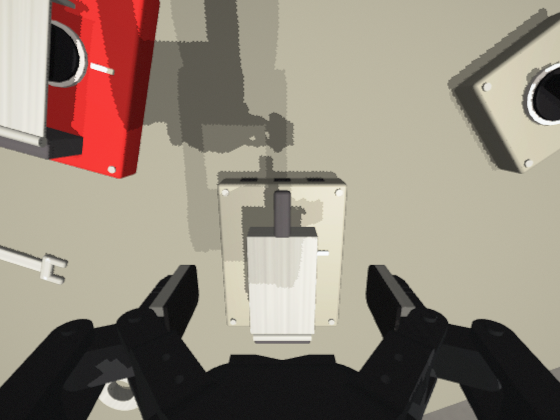

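The wrist view shows the tab at (282,212), centred within 0.5 mm in the unit frame. I descend and pinch.

move_arm(
  series=[
    [[1, 0, 0, 40, 0], [1, 0, 0, 80, 0], [1, 0, 0, 115, 0], [1, 0, 0, 135, 0], [1, 0, 0, 143, 0], [1, 0, 0, 143, 0], [0, 0, 0, 143, 0], [0, 0, 0, 143, 0], [0, 0, 0, 143, 0], [0, 0, 0, 143, 0]],
  ],
)

```text
time_s: 3.05
eef_pos: [0.4655, -0.1135, 0.0799]
eef_rot: [0.001, 0.23, 0.973, -0.0]
wrist_force: [0.2, 0.1, 0.1]
opening: 0.449
grasp_force: 0.0
```

move_arm(
  series=[
    [[0, 0, 0, 0, 0], [0, 0, 0, 0, 0], [0, 0, 0, 0, 0], [0, 0, 0, 0, 0], [0, 0, 0, 0, 0], [0, 0, 0, 0, 0], [0, 0, 0, 0, 0], [0, 0, 0, 0, 0], [0, 0, 0, 0, 0], [0, 0, 0, 0, 0]],
  ],
)

```text
time_s: 3.88
eef_pos: [0.4639, -0.1155, 0.0794]
eef_rot: [-0.0, 0.23, 0.973, -0.002]
wrist_force: [-7.7, -8.7, 7.8]
opening: 0.174
grasp_force: 59.5
```

Run:
```python
from h import *
go(-75,0,78)
for th in np.arange(.1,2.61,.1):
    print(round(th,1), np.round([-(75-150*np.cos(th)+75),0,-150*np.sin(th)],0))
```

```text
t 3.88 tcp unit [-76.9   0.5  79.4] q6 -1.59 open 0.17 F [-7.7 -8.7  7.8] gf 59.53844368457794 | shift [-1.9 -0.5  1.4] turn 0.001
0.1 [ -1.   0. -15.]
0.2 [ -3.   0. -30.]
0.3 [ -7.   0. -44.]
0.4 [-12.   0. -58.]
0.5 [-18.   0. -72.]
0.6 [-26.   0. -85.]
0.7 [-35.   0. -97.]
0.8 [ -45.    0. -108.]
0.9 [ -57.    0. -117.]
1.0 [ -69.    0. -126.]
1.1 [ -82.    0. -134.]
1.2 [ -96.    0. -140.]
1.3 [-110.    0. -145.]
1.4 [-125.    0. -148.]
1.5 [-139.    0. -150.]
1.6 [-154.    0. -150.]
1.7 [-169.    0. -149.]
1.8 [-184.    0. -146.]
1.9 [-198.    0. -142.]
2.0 [-212.    0. -136.]
2.1 [-226.    0. -129.]
2.2 [-238.    0. -121.]
2.3 [-250.    0. -112.]
2.4 [-261.    0. -101.]
2.5 [-270.    0.  -90.]
2.6 [-279.    0.  -77.]
```

Gripped (59.5 N). I follow the arc about the hinge at 0.1 rad per row.

move_arm(
  series=[
    [[0, -1, 0, -15, 0], [0, -3, 0, -30, 0], [0, -7, 0, -44, 0], [0, -12, 0, -58, 0], [0, -18, 0, -72, 0], [0, -26, 0, -85, 0], [0, -35, 0, -97, 0], [0, -45, 0, -108, 0], [0, -57, 0, -117, 0], [0, -69, 0, -126, 0]],
  ],
)

```text
time_s: 4.72
eef_pos: [0.5235, -0.1456, 0.2037]
eef_rot: [-0.003, 0.231, 0.973, -0.002]
wrist_force: [-5.8, -9.4, -5.8]
opening: 0.172
grasp_force: 59.7
```

```bash
python3 -c "
from h import *
go(75-150*np.cos(2),0,78+150*np.sin(2))"
```

```text
t 4.72 tcp unit [-10.1   0.3 203.7] q6 -1.59 open 0.17 F [-5.8 -9.4 -5.8] gf 59.688427448272705 | shift [-147.5   -0.4  -11.5] turn 0.001
```

move_arm(
  series=[
    [[0, -13, 0, -8, 0], [0, -27, 0, -14, 0], [0, -41, 0, -19, 0], [0, -56, 0, -22, 0], [0, -70, 0, -24, 0], [0, -85, 0, -24, 0], [0, -100, 0, -23, 0], [0, -115, 0, -20, 0], [0, -129, 0, -16, 0], [0, -143, 0, -10, 0]],
  ],
)

```text
time_s: 5.55
eef_pos: [0.6532, -0.2113, 0.2154]
eef_rot: [-0.001, 0.231, 0.973, -0.002]
wrist_force: [-6.2, -7.3, 3.9]
opening: 0.175
grasp_force: 68.2
```

move_arm(
  series=[
    [[0, -14, 0, 7, 0], [0, -26, 0, 15, 0], [0, -38, 0, 24, 0], [0, -49, 0, 35, 0], [0, -58, 0, 46, 0], [0, -62, 0, 52, 0], [0, -62, 0, 52, 0], [0, -62, 0, 52, 0], [1, -62, 0, 52, 0], [1, -62, 0, 52, 0]],
  ],
)

```text
time_s: 6.38
eef_pos: [0.7092, -0.2363, 0.1623]
eef_rot: [-0.0, 0.231, 0.973, 0.0]
wrist_force: [0.3, 0.2, 0.6]
opening: 0.445
grasp_force: 0.0
```

move_arm(
  series=[
    [[1, 0, 0, 0, 0], [1, 0, 0, 0, 0], [1, 0, 0, 0, 0], [1, 0, 0, 0, 0], [1, 0, 0, -30, 0], [1, 0, 0, -60, 0], [1, 0, 0, -90, 0], [1, 40, 0, -90, 0], [1, 80, 0, -90, 0], [1, 120, 0, -90, 0]],
  ],
)

```text
time_s: 7.22
eef_pos: [0.6013, -0.1817, 0.2526]
eef_rot: [0.001, 0.23, 0.973, -0.0]
wrist_force: [-0.3, -0.0, 1.0]
opening: 0.998
grasp_force: 0.0
```

Run:
```python
from h import *
go(0,0,200)
c=cal("top"); im,d=camera("top"); P=cloud("top",d,c); cv2.imwrite("pics/t2.png",cv2.resize(im[90:260,240:470],None,fx=3,fy=3))
```

```text
t 7.22 tcp unit [ 75.6   3.  252.6] q6 -1.59 open 1.0 F [-0.3 -0.   1. ] gf 0.0 | shift [75.7 -2.9 52.5] turn 0.001
```

View pics/t2.png

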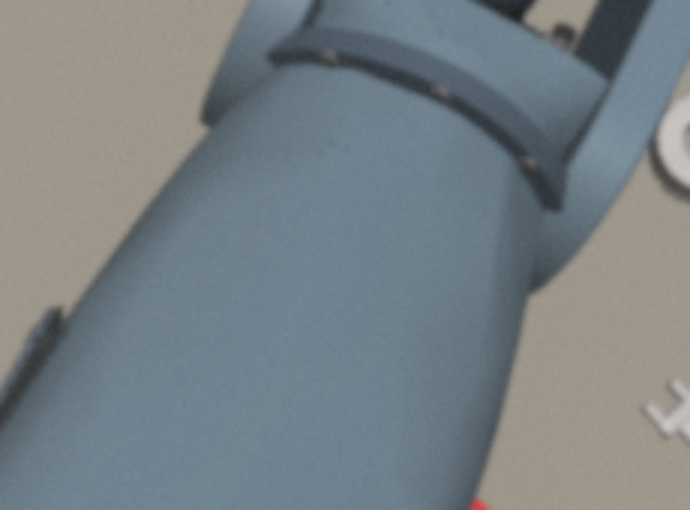

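The top view is blocked by the arm, so I move over the knob and use the wrist camera.

move_arm(
  series=[
    [[1, 40, 0, 0, 0], [1, 79, 0, 0, 0], [1, 79, 0, 0, 0], [1, 79, 0, 0, 0], [1, 79, 0, 0, 0], [1, 79, 0, 0, 0], [1, 79, 0, 0, 0], [1, 79, 0, 0, 0], [1, 79, 0, 0, 0], [1, 79, 0, 0, 0]],
  ],
)

```text
time_s: 8.1
eef_pos: [0.5318, -0.147, 0.2521]
eef_rot: [-0.0, 0.23, 0.973, 0.0]
wrist_force: [0.1, -0.5, 0.4]
opening: 1.001
grasp_force: 0.0
```

Run:
```python
from h import *
go(0,0,200)
c=cal("wrist"); im,d=camera("wrist"); P=cloud("wrist",d,c); cv2.imwrite("pics/w2.png",im)
U=Ro.from_euler("z",YAW).as_matrix(); Q=(P-O)@U*1000
r=np.hypot(Q[...,0],Q[...,1])
m=(Q[...,2]>78)&(Q[...,2]<90)&(r<30)&(d>0)
q=Q[m]; rect=cv2.minAreaRect(q[:,:2].astype(np.float32)); print("bar",m.sum(),np.round(rect[0],1),np.round(rect[1],1),rect[2],np.median(q[:,2]),np.round(cv2.boxPoints(rect),1).tolist())
w=m&(im.min(-1)>120); p=Q[w]; print("white",w.sum(),np.round(p.mean(0),1))
mu=p[:,:2].mean(0); print("trim white",np.arctan2(mu[1],-mu[0]))
v=np.linalg.svd(q[:,:2]-q[:,:2].mean(0),full_matrices=False)[2][0]; v*=np.sign(v@mu); print("trim bar",np.arctan2(v[1],-v[0]))
g=(abs(Q[...,1])<40)&(Q[...,0]>60)&(Q[...,0]<260)&(Q[...,2]>90)&(Q[...,2]<190)&(d>0); print("cover pts",g.sum())
c=cal("scene"); im,d=camera("scene"); P=cloud("scene",d,c); cv2.imwrite("pics/s2.png",im[150:400,180:480]); Q=(P-O)@U*1000
g=(abs(Q[...,1])<30)&(Q[...,0]>95)&(Q[...,0]<230)&(Q[...,2]>80)&(Q[...,2]<190)&(d>0); q=Q[g]
if len(q)>20: print("cover",len(q),np.degrees(np.arctan(np.polyfit(q[:,0],q[:,2],1)[0])))
```

```text
t 8.1 tcp unit [ -2.1   2.8 252.1] q6 -1.59 open 1.0 F [ 0.1 -0.5  0.4] gf 0.0 | shift [-2.1 -2.8 52.1] turn 0.001
bar 532 [0.4 0.1] [14.4 48.6] 60.23140335083008 83.15253390682537 [[-24.200000762939453, 5.900000095367432], [18.0, -18.200000762939453], [25.100000381469727, -5.699999809265137], [-17.100000381469727, 18.399999618530273]]
white 100 [-9.9  6.4 83.7]
trim white 0.5745395837804173
trim bar 0.52371280620333
cover pts 6020
cover 1416 29.469437792320928
```

View pics/w2.png

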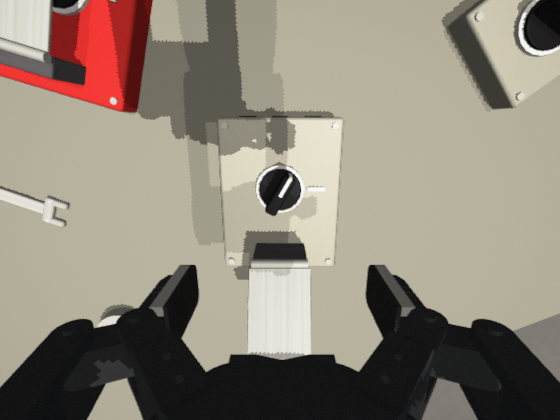

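View pics/s2.png

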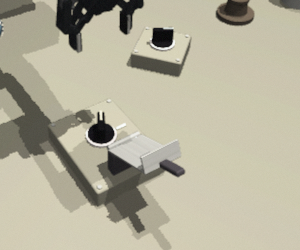

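The cover rests open (~2.63 rad). The knob is at (277,190) in the wrist picture, with its pointer at trim ≈ 0.525 and its axis where expected. I align and descend partway.

move_arm(
  series=[
    [[0.6, -1, -1, 20, 0.12], [0.6, -1, -1, 50, 0.24], [0.6, -1, -1, 80, 0.36], [0.6, -1, -1, 110, 0.48], [0.6, -1, -1, 110, 0.525], [0.6, -1, -1, 110, 0.525], [0.6, -1, -1, 110, 0.525], [0.6, -1, -1, 110, 0.525], [0.6, -1, -1, 110, 0.525], [0.6, -1, -1, 110, 0.525]],
  ],
)

```text
time_s: 9.03
eef_pos: [0.5327, -0.1484, 0.1435]
eef_rot: [0.001, 0.475, 0.88, 0.0]
wrist_force: [-0.1, 0.0, -0.7]
opening: 0.603
grasp_force: 0.0
```

Run:
```python
from h import *
for i in range(4):
    go(0.4,0.1,58,.525); camera("wrist")
```

```text
t 9.03 tcp unit [ -0.7   1.9 143.5] q6 -1.07 open 0.6 F [-0.1  0.  -0.7] gf 0.0 | shift [-1.6 -1.1 85.5] turn 0.002
t 9.08 tcp unit [ -0.9   1.9 143.3] q6 -1.07 open 0.6 F [-0.8  0.3 -1.3] gf 0.0 | shift [-1.9 -1.  85.3] turn 0.002
t 9.13 tcp unit [ -1.    1.9 143.1] q6 -1.07 open 0.6 F [-0.2  0.3 -0.4] gf 0.0 | shift [-2.  -0.9 85.1] turn 0.002
t 9.18 tcp unit [ -1.2   1.9 142.9] q6 -1.07 open 0.6 F [-0.3  0.6  0.5] gf 0.0 | shift [-2.2 -0.8 84.9] turn 0.002
```

move_arm(
  series=[
    [[0.6, -2, -1, 30, 0], [0.6, -2, -1, 55, 0], [0.6, -2, -1, 75, 0], [0.6, -2, -1, 83, 0], [0.6, -2, -1, 83, 0], [0.6, -2, -1, 83, 0], [0, -2, -1, 83, 0], [0, -2, -1, 83, 0], [0, -2, -1, 83, 0], [0, -2, -1, 83, 0]],
  ],
)

```text
time_s: 10.07
eef_pos: [0.5326, -0.151, 0.0608]
eef_rot: [0.001, 0.475, 0.88, -0.0]
wrist_force: [-3.7, -1.7, 6.1]
opening: 0.154
grasp_force: 59.3
```

move_arm(
  series=[
    [[0, 0, 0, 0, 0], [0, 0, 0, 0, 0], [0, 0, 0, 0, 0], [0, 0, 0, 0, 0], [0, 0, 0, 0, 0], [0, 0, 0, 0, 0], [0, 0, 0, 0, 0], [0, 0, 0, 0, 0], [0, 0, 0, 0, 0], [0, 0, 0, 0, 0]],
  ],
)

```text
time_s: 10.9
eef_pos: [0.5327, -0.151, 0.0609]
eef_rot: [0.001, 0.475, 0.88, -0.0]
wrist_force: [-3.1, -0.7, 6.7]
opening: 0.152
grasp_force: 59.2
```

```bash
python3 -c "
from h import *
go(0.4,0.1,58,1.571)"
```

```text
t 10.9 tcp unit [ 0.5 -0.4 60.9] q6 -1.07 open 0.15 F [-3.1 -0.7  6.7] gf 59.24084722995758 | shift [0.4 0.4 2.9] turn 1.047
```

Gripped the bar. I turn it 1.047 rad clockwise, then check before letting go.

move_arm(
  series=[
    [[0, 0, 0, 0, 0.1], [0, 0, 0, 0, 0.2], [0, 0, 0, 0, 0.3], [0, 0, 0, 0, 0.4], [0, 0, 0, 0, 0.5], [0, 0, 0, 0, 0.6], [0, 0, 0, 0, 0.7], [0, 0, 0, 0, 0.8], [0, 0, 0, 0, 0.9], [0, 0, 0, 0, 1.0]],
  ],
)

```text
time_s: 11.73
eef_pos: [0.5316, -0.1512, 0.0608]
eef_rot: [0.0, 0.84, 0.543, -0.001]
wrist_force: [-7.7, -1.7, 10.1]
opening: 0.15
grasp_force: 59.9
```

move_arm(
  series=[
    [[0, 0, 0, 0, 0.047], [0, 0, 0, 0, 0.047], [0, 0, 0, 0, 0.047], [0, 0, 0, 0, 0.047], [0, 0, 0, 0, 0.047], [0, 0, 0, 0, 0.047], [0, 0, 0, 0, 0.047], [0, 0, 0, 0, 0.047], [0, 0, 0, 0, 0.047], [0, 0, 0, 0, 0.047]],
  ],
)

```text
time_s: 12.57
eef_pos: [0.5315, -0.1512, 0.0608]
eef_rot: [0.0, 0.851, 0.525, -0.001]
wrist_force: [-8.6, -2.5, 9.9]
opening: 0.152
grasp_force: 59.9
```

```bash
python3 -c "
from h import *
go(0.4,0.1,58,1.571)"
```

```text
t 12.57 tcp unit [-0.5 -1.1 60.8] q6 -0.02 open 0.15 F [-8.6 -2.5  9.9] gf 59.86433386802673 | shift [1.2 0.9 2.8] turn 0.001
```

Turned. I open to half and lift straight up.

move_arm(
  series=[
    [[0.5, 0, 0, 0, 0], [0.5, 0, 0, 0, 0], [0.5, 0, 0, 0, 0], [0.5, 0, 0, 0, 0], [0.5, 0, 0, -15, 0], [0.5, 0, 0, -50, 0], [0.5, 0, 0, -90, 0], [0.5, 0, 0, -130, 0], [0.5, 0, 0, -170, 0], [0.5, 0, 0, -200, 0]],
  ],
)

```text
time_s: 13.4
eef_pos: [0.533, -0.1505, 0.2632]
eef_rot: [0.002, 0.851, 0.525, 0.001]
wrist_force: [1.6, -0.7, 0.7]
opening: 0.503
grasp_force: 0.0
```

Run:
```python
from h import *
go(0,0,260,1.571)
U=Ro.from_euler("z",YAW).as_matrix()
for n in("wrist","scene"):
    c=cal(n); im,d=camera(n); P=cloud(n,d,c); Q=(P-O)@U*1000
    m=(Q[...,2]>78)&(Q[...,2]<90)&(np.hypot(Q[...,0],Q[...,1])<30)&(d>0); q=Q[m]
    if len(q)>20:
        p=Q[m&(im.min(-1)>120)]; mu=p[:,:2].mean(0); v=np.linalg.svd(q[:,:2]-q[:,:2].mean(0),full_matrices=False)[2][0]; v*=np.sign(v@mu)
        print(n,len(q),len(p),"white",np.round(mu,1),"trim bar",np.arctan2(v[1],-v[0]))
    g=(abs(Q[...,1])<30)&(Q[...,0]>95)&(Q[...,0]<230)&(Q[...,2]>80)&(Q[...,2]<190)&(d>0); q=Q[g]
    if len(q)>20: print(n,"cover",len(q),np.degrees(np.arctan(np.polyfit(q[:,0],q[:,2],1)[0])))
    if n=="scene": cv2.imwrite("pics/s3.png",cv2.resize(im[150:400,180:480],None,fx=2,fy=2))
```

```text
t 13.4 tcp unit [5.000e-01 2.000e-01 2.632e+02] q6 -0.02 open 0.5 F [ 1.6 -0.7  0.7] gf 0.0 | shift [-0.2 -0.6  3.2] turn 0.0
wrist 486 111 white [ 0.4 12. ] trim bar 1.5760100304537186
wrist cover 7834 28.729026139520023
scene 154 33 white [-0.5 12.1] trim bar 1.5896960706932932
scene cover 1414 29.43375016933724
```

View pics/s3.png

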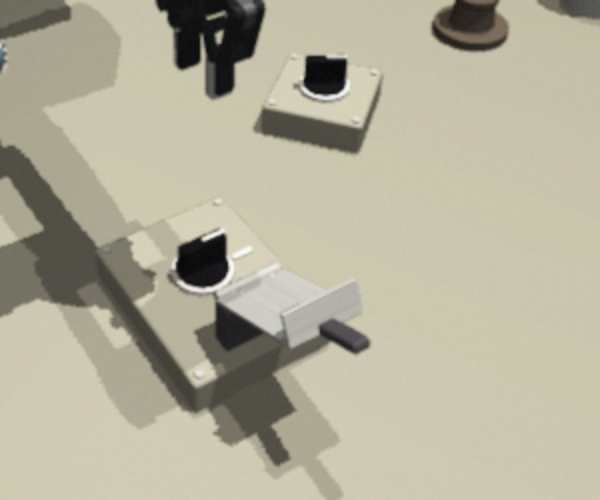

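The pointer at (213,236) faces the white mark at (242,253), trim ≈ 1.58. The cover is open, the gripper is clear, and the spare is untouched. Handing in.

```bash
python3 -c "
from h import *
print(order.hand_in())"
```

```text
the job is handed in; nothing more can be done
None
```

The job is handed in: the cover rests open at about 2.63 rad, the covered knob points at the white mark (measured 1.58 rad), and the uncovered knob was left alone; the hand-in call gave no verdict.

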